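# Show which turned handle goes in the rack, and where

### The arm

A 6-joint arm with a two-finger parallel gripper is mounted at the origin on the work surface. World frame = base frame: x ahead of the robot, y to its left, z up, the work surface at z = 0. Lengths are in mm, angles in rad, forces in N, time in s.
With the tool pointing down it reaches from about 400 to 825 mm from the base axis. Payload 7 kg.
Tool frame: the origin (TCP) lies at the very end of the fingers, on their centre line; the grasp point (between the pads) lies 19 mm behind it (ctrl.pinch_z is the distance from the TCP to the grasp point, in mm); z points along the fingers, y is the line along which they close (so a half turn about z gives the same grasp; the last joint's range is limited). The gripper opens to 88 mm and grips with 3 to 60 N. Pads are 19 mm wide; open, the fingers measure 130 mm over their backs; the gripper's body (78 mm by 193 mm) begins 47 mm behind the grasp point.
Start: joints at [-1.059, 0.359, 0.012, 0, -1.224, -0.288], TCP at [149.782, -658.149, 226.561] pointing down, gripper open.
Joint ranges: [-3.07, 3.07], [-1.43, 2.12], [-1.02, 1.25], [-3.03, 1.67], [-3.05, -0], [-3.03, 3.03]. Speed limits (rad/s): [2.39, 2.39, 3.01, 3.14, 3.14, 3.14].

### API

Orientations are given as a unit quaternion [x, y, z, w].
In Python, from cell import ctrl, jaws, kin, capture, camera_params, order, models, sensors gives the robot as it stands. The module is installed in compiled form; this text tells all that it offers. Calls block until the motion is done:
- ctrl.goto(position, orientation): joint-space move of the TCP to a pose.
- ctrl.move_straight(position, attitude=None, vel=150): straight line of the TCP; attitude=None keeps the orientation; vel is the mean speed in mm/s.
- ctrl.goto_joints(angles): joint-space move.
- jaws.open_jaws() and jaws.grab(): open the fingers fully, or close them until they stop; the grip force is fixed at half the most.
- ctrl.wait(seconds).
- kin.solve_ik(position, orientation): joint angles nearest the present ones, or None.
- capture(name): name is "scene" or "top" or "wrist"; returns (picture, depth): 384x512x3 uint8, red, green, blue; 384x512 float32, mm along the optical axis (not along the pixel's ray), 0 where there is no reading.
- camera_params(name): a dict with "fx", "fy", "cx", "cy" (pixels), "view" (4x4, takes a point from world to camera coordinates); the wrist camera has in their place "T_tool_cam" (4x4, takes a point from camera to tool coordinates, whose origin is the TCP and whose axes are the flange's). Camera axes: x right, y down, z forward; pixel columns grow to the right and rows downward; lengths in mm; the calibration is good to about 2 mm. A picture is of the moment at which its call begins: read the wrist's pose just before it. camera_params takes no time and is no camera call.
A pose or a line that the arm cannot do raises ctrl.IKError and nothing moves.
- order.sign_off(): hands the job in; it is judged then, once.
Trained networks look in the newest picture that a camera, given by its name, has taken for a name from the list of things; names that differ only in an ending like _2 or _b are one class to them, and where a whole thing is asked for, a point or a joint stands for the part that bears it (a point fixed in the world has none). Each returns a list of dicts, best first, with "score" (0 to 1); they miss things now and then, are a little off and sometimes report something else, mostly with a low value. They report only what shows in the picture. A call takes as long as a camera call. They do not tell look-alikes from the thing itself.
- models.silhouettes(camera, label): "mask" (384x512 bool, what is visible of it) and "box" ([left, top, right, bottom] in pixels, round what is visible of it).
- models.tip_of(camera, label): "xy" ([column, row] in pixels: a listed point, or the origin of a listed thing).
Readings, each from a call of its own:
- sensors.get_time(): time.
- sensors.get_joint_positions(): joint angles.
- sensors.get_dq(): joint speeds.
- sensors.get_joint_efforts(): joint torques, N m.
- sensors.get_tcp_pos(): TCP position.
- sensors.get_eef_rot(): TCP orientation.
- sensors.get_contact_force(): force on the tool from outside, world axes, zero at the start.
- sensors.get_wrist_torque(): the same for the moment, N m.
- sensors.get_gripper_width(): finger opening in mm.
- sensors.get_finger_force(): force on a finger pad.
Only numpy, scipy, OpenCV 4.12 (cv2) and the standard library are available. Lean on these libraries where they do the work, as an engineer would, in place of code of your own. Each camera call takes 0.05 s, during which the arm holds its last target. There are 200 camera calls.

### The job

Show a helper which handle completes the rack: of the three handles standing loose on the bench, point straight down from about 3 cm above the top of the one shaped like those in the rack, and stay there for two seconds. Then rise, travel well above everything, and point in the same way, fingertips about 3 cm above it, at the rack's one empty hole; stay there two seconds and finish still pointing at it. Touch and move nothing, and do not come down over any other handle.

Things in the scene. Friction and masses are not known exactly. Their poses are not given: they have to be found in the camera images.
- pear_top (a point): centre of the top (steel ferrule end) of the loose pear-shaped file handle that stands on the bench, fat end down: turned wood, 106 mm tall, 32 mm across at its thickest, topped by a 17 mm wide steel ferrule. It has the same shape and size as the four handles in the rack, which stand the other way up. This point is 106 mm above the bench; z is up.
- gap_mouth (a point): centre of the mouth of the rack's one empty hole, level with the rack's upper face, 30 mm above the bench; the hole is 19 mm wide and 20 mm deep. z is up. Its place among the five holes varies.
- rack: fixed white-faced rack board 80 x 420 x 30 mm (x, y, z) with a row of five holes along its own y axis, 80 mm apart (the middle one at its centre). Origin at the centre of its underside.
- straight_top (a point): centre of the top of a loose straight slim handle standing on the bench, 150 mm tall, 29 mm across; not like those in the rack. This point is 150 mm above the bench.
- palm_top (a point): centre of the top of a loose short round palm handle standing on the bench, 60 mm tall, 44 mm across; not like those in the rack. This point is 60 mm above the bench.
- seated1_top (a point): centre of the top (fat wooden end) of pear-shaped handle 1 of the four standing loosely in the rack's holes, 116 mm above the bench (86 mm above the rack); 32 mm across at its thickest.
- seated2_top (a point): centre of the top (fat wooden end) of pear-shaped handle 2 of the four standing loosely in the rack's holes, 116 mm above the bench (86 mm above the rack); 32 mm across at its thickest.
- seated3_top (a point): centre of the top (fat wooden end) of pear-shaped handle 3 of the four standing loosely in the rack's holes, 116 mm above the bench (86 mm above the rack); 32 mm across at its thickest.
- seated4_top (a point): centre of the top (fat wooden end) of pear-shaped handle 4 of the four standing loosely in the rack's holes, 116 mm above the bench (86 mm above the rack); 32 mm across at its thickest.
- pear: the handle whose top is the point pear_top; origin at the centre of its lower end, z up along it.
- straight: the handle whose top is the point straight_top; origin at the centre of its lower end, z up along it.
- palm: the handle whose top is the point palm_top; origin at the centre of its lower end, z up along it.
- seated1: the handle whose top is the point seated1_top; origin at the centre of its lower end, z up along it.
- seated2: the handle whose top is the point seated2_top; origin at the centre of its lower end, z up along it.
- seated3: the handle whose top is the point seated3_top; origin at the centre of its lower end, z up along it.
- seated4: the handle whose top is the point seated4_top; origin at the centre of its lower end, z up along it.
- glue: small white glue bottle, 36 mm across, 105 mm tall, standing among the loose handles; origin at the centre of its underside. Bystander.
- wax: small aluminium wax can, 44 mm across, 40 mm tall, standing among the loose handles; origin at the centre of its underside. Bystander.
- sander: cork sanding block 110 x 60 x 35 mm; origin at the centre of its underside. Bystander.
- mallet: dark wooden carver's mallet standing on its head, 82 mm across, 220 mm tall; origin at the centre of its underside. Bystander.
- collar: steel ring 56 mm across, 22 mm tall; origin at the centre of its underside. Bystander.
- offcut: light wood offcut 130 x 45 x 45 mm; origin at the centre of its underside. Bystander.
There are look-alikes about, which are no part of the job. What is shaped like the seated4 but purple or turquoise is not meant.

How it is judged:
By the outcome, as a careful person would: the job done as asked, in the order asked, and still so for the second after the job is handed in, with the robot touching nothing.
It also fails if it takes over 43 s, if anything falls off the work surface, if the arm or the gripper's body presses on something with over 40 N, if the wrist force passes 120 N, or if a joint passes its speed limit or range.

## Working session

There is one attempt and no reset: what is moved stays moved. The work goes in short steps, each a Python script; the robot and the scene stay as the last script left them, time stands still between calls to the robot, and variables do not carry over. Pictures are saved under pics/ and viewed, at most 10 in all, crops included, and the job is handed in when it is done.

```bash
mkdir -p pics
cat > h.py <<'E'
import numpy as np, cv2
from cell import ctrl, jaws, kin, capture, camera_params, order, models, sensors
def unproj(c,u,v,d=None,z=None):
    p=camera_params(c); T=np.linalg.inv(np.array(p["view"]))
    r=np.array([(u-p["cx"])/p["fx"],(v-p["cy"])/p["fy"],1.])
    if d is not None: return T[:3,:3]@(r*d)+T[:3,3]
    w=T[:3,:3]@r; o=T[:3,3]; return o+w*(z-o[2])/w[2]
E
python3 - <<'E'
from h import *
Z=dict(pear_top=106,gap_mouth=30,straight_top=150,palm_top=60,seated1_top=116)
for c in ("top","scene"):
    im,d=capture(c); cv2.imwrite(f"pics/{c}.png",im[:,:,::-1]); np.save(f"{c}_d.npy",d)
    for l,z in Z.items():
        for r in models.tip_of(c,l)[:7]:
            u,v=r["xy"]; dd=d[int(v),int(u)]
            print(c,l,round(r["score"],2),np.round([u,v]),unproj(c,u,v,z=z).round(),unproj(c,u,v,d=dd).round())
print(sensors.get_time(), sensors.get_eef_rot())
E
```

```text
top pear_top 0.47 [308. 241.] [ 420. -175.  106.] [ 420. -175.  104.]
top gap_mouth 0.33 [305. 169.] [ 669. -175.   30.] [ 645. -165.  118.]
top straight_top 0.54 [196. 229.] [443. 166. 150.] [443. 165. 153.]
top palm_top 0.52 [250. 231.] [452.   6.  60.] [452.   6.  60.]
top seated1_top 0.45 [203. 180.] [602. 157. 116.] [602. 157. 118.]
scene pear_top 0.58 [215. 150.] [ 435. -168.  106.] [ 434. -168.  105.]
scene straight_top 0.92 [333. 149.] [441. 174. 150.] [441. 174. 150.]
scene straight_top 0.39 [263. 203.] [650.   1. 150.] [623.  -3. 114.]
scene palm_top 0.61 [325. 203.] [564. 162.  60.] [605. 157. 115.]
scene palm_top 0.43 [273. 169.] [453.   7.  60.] [451.   7.  58.]
scene seated1_top 0.49 [325. 199.] [593. 157. 116.] [594. 157. 118.]
scene seated1_top 0.26 [217. 171.] [ 529. -142.  116.] [ 444. -170.   18.]
0.6 [-1.11679442e-01  9.93744284e-01  2.71791653e-06  1.09846982e-05]
```

View pics/top.png

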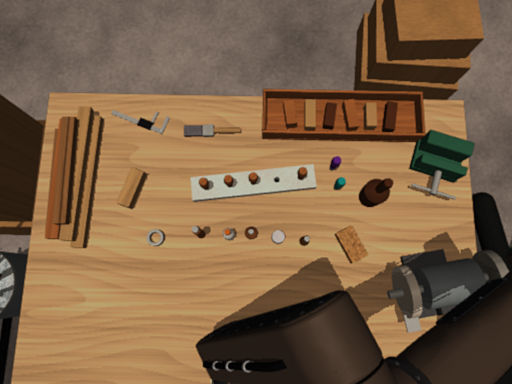

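View pics/scene.png

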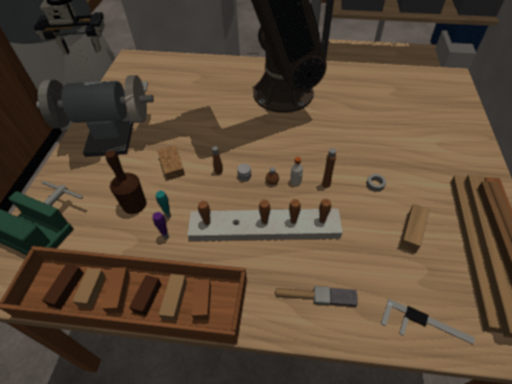

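The top view shows the loose row: straight (197,230), glue, palm (251,232), wax, pear (305,240). The rack's dark empty hole is at (277,180), fourth from the left, and in the scene view it is at (236,222). The network's gap detection at (305,169) is a seated handle, so I'm rejecting it. Next I'll refine both points using depth.

Run:
```python
from h import *
for c,g in (("top",(277,180)),("scene",(236,222))):
    d=np.load(c+"_d.npy"); im=cv2.imread(f"pics/{c}.png")
    p=camera_params(c); T=np.linalg.inv(np.array(p["view"]))
    v,u=np.mgrid[:384,:512]; P=np.stack([(u-p["cx"])/p["fx"]*d,(v-p["cy"])/p["fy"]*d,d],-1)@T[:3,:3].T+T[:3,3]
    m=(d>0)&(np.hypot(P[...,0]-428,P[...,1]+170)<35)&(P[...,2]>30)
    print(c,"pear all",m.sum(), "top",[(q.round()).tolist() for q in P[m&(P[...,2]>96)]])
    m=(d>0)&(P[...,2]>95)&(P[...,2]<130)&(P[...,0]>570)&(P[...,0]<680)&(abs(P[...,1])<230)
    n,L,_,_=cv2.connectedComponentsWithStats(m.astype(np.uint8))
    for i in range(1,n): print("seated",(L==i).sum(),P[L==i].mean(0).round(),P[L==i].min(0).round(),P[L==i].max(0).round())
    a=(slice(g[1]-5,g[1]+6),slice(g[0]-5,g[0]+6))
    gr=im[a].sum(-1).astype(float); w=np.clip(np.median(gr)-60-gr,0,None)
    uc=(w*u[a]).sum()/w.sum(); vc=(w*v[a]).sum()/w.sum(); print("gap",uc,vc,unproj(c,uc,vc,z=30).round(1))
```

```text
top pear all 79 top [[434.0, -166.0, 107.0], [434.0, -169.0, 109.0], [435.0, -173.0, 103.0], [434.0, -175.0, 106.0], [434.0, -178.0, 107.0], [431.0, -166.0, 105.0], [431.0, -169.0, 107.0], [432.0, -173.0, 103.0], [431.0, -175.0, 108.0], [431.0, -178.0, 108.0], [428.0, -166.0, 108.0], [428.0, -169.0, 107.0], [428.0, -172.0, 107.0], [428.0, -175.0, 105.0], [428.0, -178.0, 106.0], [425.0, -166.0, 106.0], [425.0, -169.0, 104.0], [425.0, -172.0, 107.0], [425.0, -175.0, 108.0], [425.0, -179.0, 104.0], [422.0, -167.0, 101.0], [422.0, -169.0, 108.0], [422.0, -172.0, 104.0], [422.0, -175.0, 104.0]]
seated 77 [ 641. -157.  112.] [ 627. -173.   95.] [ 656. -144.  122.]
seated 75 [620.  -0. 113.] [608. -13.  96.] [633.  13. 121.]
seated 77 [609.  78. 113.] [597.  64.  95.] [625.  93. 123.]
seated 77 [599. 157. 113.] [587. 143.  99.] [615. 172. 122.]
gap 276.31830065359475 179.3681045751634 [631.8 -78.1  30. ]
scene pear all 163 top [[422.0, -174.0, 107.0], [419.0, -172.0, 104.0], [427.0, -176.0, 107.0], [423.0, -175.0, 103.0], [424.0, -171.0, 105.0], [426.0, -167.0, 107.0], [425.0, -165.0, 106.0
[... 191 characters left out ...]
0], [433.0, -172.0, 106.0], [433.0, -169.0, 106.0], [433.0, -166.0, 106.0], [432.0, -163.0, 105.0], [431.0, -180.0, 99.0], [437.0, -171.0, 105.0], [437.0, -168.0, 105.0], [435.0, -166.0, 104.0], [434.0, -163.0, 104.0], [436.0, -175.0, 99.0], [438.0, -172.0, 102.0], [437.0, -169.0, 102.0], [433.0, -167.0, 98.0], [433.0, -164.0, 98.0], [437.0, -173.0, 96.0], [436.0, -170.0, 96.0]]
seated 125 [628.   1. 111.] [611. -13.  95.] [640.  14. 119.]
seated 126 [617.  80. 111.] [601.  65.  96.] [629.  94. 119.]
seated 128 [607. 158. 110.] [589. 143.  95.] [618. 173. 119.]
seated 126 [ 649. -156.  110.] [ 632. -170.   95.] [ 660. -143.  118.]
gap 235.62044509660063 222.06260699437516 [633.9 -78.8  30. ]
```

Both cameras agree: pear top is about (429,-171), and the gap is about (632,-78), which matches the midpoint of its neighbours. I'll rise, close the jaws and check with the wrist camera from above. The closing axis goes across the rack so the gripper body clears the neighbouring handles.

```bash
cat >> h.py <<'E'
from scipy.spatial.transform import Rotation as R
Q=None
def quat(s):
    y=s*np.array([.991,.133,0]); z=np.array([0,0,-1.]); return R.from_matrix(np.c_[np.cross(y,z),y,z]).as_quat()
PEAR=np.array([429,-171.]); GAP=np.array([632,-78.5])
def wrist(name,z,w):
    p=camera_params("wrist"); T=np.array(p["T_tool_cam"]); A=np.eye(4)
    A[:3,:3]=R.from_quat(sensors.get_eef_rot()).as_matrix(); A[:3,3]=sensors.get_tcp_pos()
    im,d=capture("wrist"); T=A@T
    q=np.linalg.inv(T)@np.r_[w,z,1]; u,v=q[0]/q[2]*p["fx"]+p["cx"],q[1]/q[2]*p["fy"]+p["cy"]
    im=im[:,:,::-1].copy(); cv2.drawMarker(im,(int(round(u)),int(round(v))),(0,255,0),0,9); cv2.imwrite(f"pics/{name}.png",im)
    vv,uu=np.mgrid[:384,:512]; P=np.stack([(uu-p["cx"])/p["fx"]*d,(vv-p["cy"])/p["fy"]*d,d],-1)@T[:3,:3].T+T[:3,3]
    P[d<=0]=np.nan; print("marker",u,v); return P
E
python3 - <<'E'
from h import *
p0=np.array(sensors.get_tcp_pos())
for s in (1,-1):
    print(s,[None if (j:=kin.solve_ik([*w,z],quat(s))) is None else np.round(j,2).tolist() for w,z in ((PEAR,330),(PEAR,136),(GAP,330),(GAP,60))])
ctrl.move_straight([p0[0],p0[1],340]); jaws.grab()
def cost(s):
    j=kin.solve_ik([*PEAR,330],quat(s)); k=kin.solve_ik([*GAP,60],quat(s)); return 9 if j is None or k is None else abs(j[5])
s=min((1,-1),key=cost); print("s",s)
ctrl.goto([*PEAR,330],quat(s))
P=wrist("w1",106,PEAR)
m=(np.hypot(P[...,0]-429,P[...,1]+171)<25)&(abs(P[...,2]-106)<6)
print(m.sum(),P[m].min(0),P[m].max(0),P[m].mean(0)); print(sensors.get_time(),sensors.get_tcp_pos(),sensors.get_gripper_width())
E
```

```text
1 [None, None, None, None]
-1 [[0.05, -0.06, -0.26, 0.0, -1.37, 0.08], [0.05, 0.09, -0.57, 0.0, -0.91, 0.08], [0.18, 0.25, 0.09, 0.0, -1.41, -0.05], [0.18, 0.44, -0.27, 0.0, -0.85, -0.05]]
s -1
marker 250.65878189733007 163.81660478882245
144 [ 419.59735355 -178.44717644  100.8943791 ] [ 435.18208786 -161.83248592  108.35528261] [ 427.44206568 -170.66062933  105.87213366]
5.0083 [ 429.02894215 -171.55349862  329.93145775] 0.16089067458923034
```

View pics/w1.png

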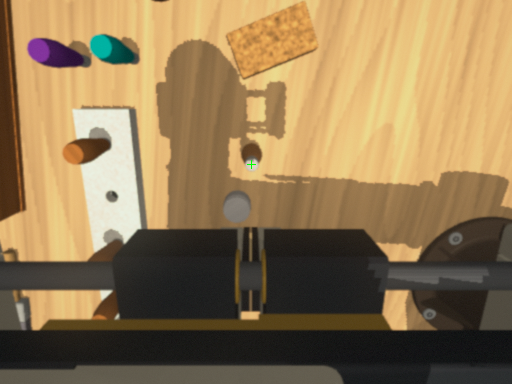

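The wrist view has the marker (251,164) on the pear's ferrule, the empty hole at (112,196) and the wax can at (236,206). The wrist depth puts the ferrule centre at (427.5,-170.5). Now I'll point at the pear, rise, and check the hole from above.

Run:
```python
from h import *
q=quat(-1); p=np.array([428,-170.7])
ctrl.move_straight([*p,330],q); ctrl.move_straight([*p,137],q,vel=100)
print(sensors.get_tcp_pos()); ctrl.wait(2.5); print(sensors.get_tcp_pos(),sensors.get_contact_force())
ctrl.move_straight([*p,330],q); ctrl.move_straight([*GAP,330],q)
P=wrist("w2",30,GAP)
for h in ((641,-157),(624,0)):
    m=(np.hypot(P[...,0]-h[0],P[...,1]-h[1])<25)&(abs(P[...,2]-110)<10)
    if m.any(): print(m.sum(),P[m].min(0),P[m].max(0),P[m].mean(0))
print(sensors.get_time())
```

```text
[ 428.29655918 -170.72651478  137.40638339]
[ 427.97676679 -170.69328755  136.9700526 ] [0.39553635 0.0266088  0.75702718]
marker 250.41150306739954 153.5265851194076
537 [ 627.58055056 -172.06762432  100.64760752] [ 657.64295144 -141.88084198  117.90401111] [ 642.75602914 -156.99777856  113.93860737]
323 [607.60421197 -14.02077622 100.34419693] [636.8989404   12.87145242 118.10161627] [622.76899309  -4.90314791 112.16757265]
12.9667
```

View pics/w2.png

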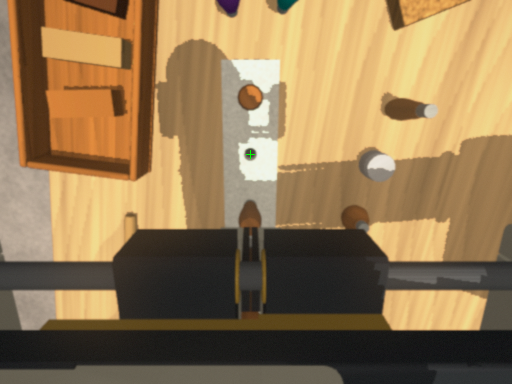

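The marker (250,154) sits on the dark empty hole, with handles on both sides at (250,97) and (250,215). I'm going down.

Run:
```python
from h import *
q=quat(-1)
ctrl.move_straight([*GAP,61],q,vel=100); ctrl.wait(2.7)
print(sensors.get_tcp_pos(),sensors.get_contact_force(),sensors.get_time())
print(order.sign_off())
```

```text
[632.00495848 -78.50308614  61.00604765] [-0.20383612  0.19011369  0.73419863] 18.5083
the job is handed in; nothing more can be done
None
```

The arm pointed at the loose pear handle from 31 mm above its top for about 2.5 s, rose, then pointed at the rack's empty hole (fourth from the left in the top view) from 31 mm above. It is still there, and the job was handed in at 18.5 s with no sign of contact in the wrist-force readings at either stop.

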